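# Index a hub blank to its next face

### The job

The drill bit still stands in the hole it has just bored in the octagonal hub blank. Draw the boring carriage right back by its upright handle so that the bit is well clear, and leave it back; then grip the index knob and turn it clockwise (seen from above) three clicks, click by click, letting it settle for a moment in each stop and not running past the third, so that the next face comes round to the bit. Finish while still holding the knob firmly in the third stop, ready for the next hole, and leave the spare blank, wrench and try square where they lie.

Things in the scene. Friction and masses are not known exactly. Their poses are not given: they have to be found in the camera images.
- jig: the boring jig, fixed to the bench: plywood base board 240 mm (x) by 520 mm (y), 18 mm thick. Origin on the vertical spindle axis at bench height; z up; its y axis runs from the spindle along the slide rods to the drill, roughly to the robot's left; the board spans y = -120 to +400 mm. Place and yaw vary. A sprung roller beside the 24-lobed steel index wheel (75 mm radius) makes the clicks.
- spindle (a joint): angle of index wheel, blank and knob together (rad): 0 at the start, grows clockwise seen from above. Stops every 0.262 (15 degrees): first click 0.262, second 0.524, third 0.785, one face of the octagon. Leaving a stop the detent resists with about 0.2 N m, past half way it pulls on as strongly into the next and holds there, also when let go. It cannot turn while the bit is in the hole.
- knob_grip (a point): on the knob's axis, 14 mm below its top, 138 mm above the bench: the place to grip. The index knob is a plain black bar 56 mm long (along this x), 18 mm thick (along this y), 34 mm high, above the blank; z up, turns with the spindle. At the start its long side lies along the jig's y axis. Clear above and all round; the nut is 31 mm below this point.
- carriage (a joint): how far the boring carriage is drawn back (m): 0 with the bit 30 mm deep in the blank, grows as it slides along the jig's y axis away from the spindle, 0.075 at its rear stop. Starts between 0 and 0.012. The bit clears the blank's turning corners at 0.035. Rubs with about 3 N and stays where it is left.
- pull_handle (a point): on the axis of the pull handle, 26 mm below its top, 110 mm above the bench: an upright dark wood post 20 mm in diameter (26 at head and foot), from 50 to 136 mm above the bench, on the carriage. Axes as the jig's. Drill and clamp stand on its -x side, 31 mm from its axis, up to 122 mm above the bench; on its y sides it is free above the carriage plate (50 mm above the bench).
- bit_tip (a point): tip of the 10 mm drill bit, level, pointing along the jig's -y at the spindle, 74 mm above the bench; moves with the carriage. The drill is a straight grey and black battery drill, 52 mm thick (battery 56 by 60 mm), lying level on the carriage along y.
- spare_blank: bystander: loose octagonal wood blank, 110 mm across flats, 40 mm high, lying flat beyond the jig; origin at the centre of its underside
- wrench: bystander: loose steel wrench lying on the bench beside the jig; origin under its middle
- try_square: bystander: loose try square, wood stock 110 mm long with a 150 mm steel blade, lying on the bench beyond the jig; origin under the middle of the stock
- blank_top (a point): centre of the top of the octagonal brown wood blank, on the spindle axis, 94 mm above the bench; blank 110 mm across flats, 40 mm thick, held by a washer and hex nut (to 107 mm above the bench) under the knob; turns with the spindle. Faces bored so far show a black hole.

How it is judged:
By the outcome, as a careful person would: the job done as asked, in the order asked, and still so for the second after the job is handed in, while the arm keeps its last pose, push and grip.
It also fails if it takes over 64 s, if anything falls off the work surface, if the arm or the gripper's body presses on something with over 40 N, if the wrist force passes 120 N, or if a joint passes its speed limit or range.

### The arm

A 7-joint arm with a two-finger parallel gripper is mounted at the origin on the work surface. World frame = base frame: x ahead of the robot, y to its left, z up, the work surface at z = 0. Lengths are in mm, angles in rad, forces in N, time in s.
With the tool pointing down it reaches from about 400 to 875 mm from the base axis. Payload 6.5 kg.
Tool frame: the origin (TCP) lies at the very end of the fingers, on their centre line; the grasp point (between the pads) lies 19 mm behind it; z points along the fingers, y is the direction in which the jaws open and shut (so a half turn about z gives the same grasp; the last joint's range is limited). The gripper opens to 85 mm and grips with 20 to 120 N. Pads are 22 mm wide; open, the fingers measure 114 mm over their backs; the gripper's body (76 mm by 85 mm) begins 54 mm behind the grasp point. The pads swing forward as they close: fully open they stand 13 mm farther back than shut.
Start: joints at [1.198, 0.536, -0.004, 1.538, 0.003, 1.067, -0.071], TCP at [196.302, -619.642, 231.29] pointing down, gripper open.
Joint ranges: [-2.7, 2.7], [-0.37, 2.16], [-1.27, 1.26], [0.24, 2.4], [-1.31, 4.45], [0.19, 1.91], [-2.76, 2.76]. Speed limits (rad/s): [2.39, 2.39, 3.14, 3.14, 3.14, 3.14, 3.14].

### API

Orientations are given as a unit quaternion [w, x, y, z].
In Python, from bench import robot, optics, sign_off gives the robot as it stands.
- The arm moves only by the shell command python3 -m inch 'ROWS'. ROWS is JSON, a list of rows, each a list of 3 entries, a list of its own where there are three numbers: the shift along the tool's x, y, z in mm, then the turn about the tool's z in degrees, then the opening, from -1 (shut) to 1 (fully open). A call has 1 to 20 rows; each row shifts and turns the pose as measured when the row begins, along the tool's axes as they then stand; what a row does not reach is not made up. A row lasts 1/12 s, in which the tool goes at most 41.7 mm and 7.16 degrees, less where a joint would pass 70% of its speed; a pose out of reach is approached as far as the arm can. A call is refused whole if a number of a shift passes 41.7 or a number of a turn 7.16, either way. A call with a gripper value outside its range is refused whole. The fingers move at their own pace and stop on an object; the grip force is fixed at half the most. Time passes only in rows, so rows that do not move let the fingers close. It gives the time, the measured TCP pose, the force and the opening at its end, in the units of the state.
- robot.get_obs(): the state, without advancing time (a new reading comes with each control period).
- optics.grab_frame(name): name is "scene" or "top"; returns a dict with "image" (480x640x3 uint8, red, green, blue), "fx", "fy", "cx", "cy" (pixels), "extrinsics" (4x4, takes a point from camera to world coordinates). Camera axes: x right, y up, looking along -z (the intrinsics and any distortion apply to the point x, -y, -z); pixel columns grow to the right and rows downward; lengths in mm; the calibration is good to about 2 mm. A picture is of the moment at which its call begins. There is no depth.
- sign_off(): hands the job in, once; it reports no verdict.
The state is a dict: "time_s": time; "joint_pos": joint angles; "joint_velocities": joint speeds; "joint_torque": joint torques, N m; "tcp_pos": TCP position; "tcp_rot": TCP orientation; "force": force on the tool from outside, world axes, zero at the start; "wrist_torque": the same for the moment, N m; "opening": finger opening in mm.
Only numpy, scipy, OpenCV 4.12 (cv2) and the standard library are available. Lean on these libraries where they do the work, as an engineer would, in place of code of your own. Each camera call takes 0.05 s, during which the arm holds its last target.

## Working session

There is one attempt and no reset: what is moved stays moved. The work goes in short steps, Python scripts to look and compute and a shell command to move; the robot and the scene stay as the last step left them, time stands still between calls to the robot, and variables do not carry over. Pictures are saved under pics/ and viewed, and the job is handed in when it is done.

```bash
ls; mkdir -p pics
python3 - <<'E'
from bench import robot, optics
import cv2
for n in ("scene","top"):
    f=optics.grab_frame(n); cv2.imwrite(f"pics/{n}0.png",f["image"][:,:,::-1]); print(n,f["fx"],f["fy"],f["cx"],f["cy"],f["extrinsics"],[k for k in f])
print(robot.get_obs())
E
```

```text
pics
scene 581.3773896080793 581.3773896080793 323.9848703660053 235.12255190349498 [[ 8.36765604e-01 -4.42785957e-01  3.22124077e-01  9.59618864e+02]
 [ 5.47412255e-01  6.90190166e-01 -4.73262462e-01 -5.93241950e+02]
 [-1.27728981e-02  5.72344417e-01  8.19913850e-01  9.77840332e+02]
 [ 0.00000000e+00  0.00000000e+00  0.00000000e+00  1.00000000e+00]] ['image', 'fx', 'fy', 'cx', 'cy', 'extrinsics']
top 524.9735314826414 524.9735314826414 315.05044759187365 241.3942277170447 [[ 2.05112309e-02  9.97964595e-01 -6.03817593e-02  5.70694914e+02]
 [-9.99750160e-01  2.10095757e-02  7.62989282e-03 -8.16922383e+01]
 [ 8.88295804e-03  6.02101750e-02  9.98146196e-01  1.05369363e+03]
 [ 0.00000000e+00  0.00000000e+00  0.00000000e+00  1.00000000e+00]] ['image', 'fx', 'fy', 'cx', 'cy', 'extrinsics']
{'time_s': 0.1, 'joint_pos': array([ 1.19778168,  0.53708898, -0.00443948,  1.5387574 ,  0.0026094 ,
        1.06730112, -0.0712    ]), 'joint_velocities': array([ 0.0002357 , -0.00151549,  0.00059976, -0.00285762, -0.00070375,
       -0.0001798 , -0.00028754]), 'joint_torque': array([ 1.73006192e-03, -5.84568822e+01,  1.05150908e+00, -2.59775412e+01,
        1.26476536e-02,  4.65032659e-03, -3.07478126e-05]), 'tcp_pos': array([ 196.13081065, -619.11534707,  230.50821437]), 'tcp_rot': array([-7.53722323e-04,  9.88249978e-01,  1.52844304e-01, -1.78499671e-04]), 'force': array([-0.04098367, -0.86405122, -0.97909096]), 'wrist_torque': array([ 2.06890596e-02, -7.21419078e-05,  4.77224134e-02]), 'opening': 85.47135617704178}
```

View pics/scene0.png

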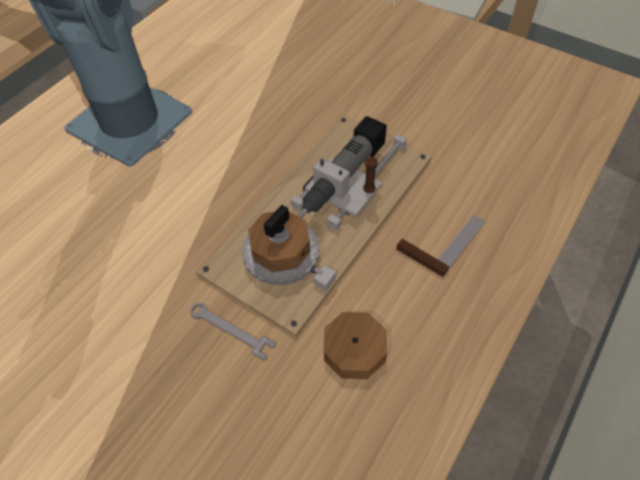

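View pics/top0.png

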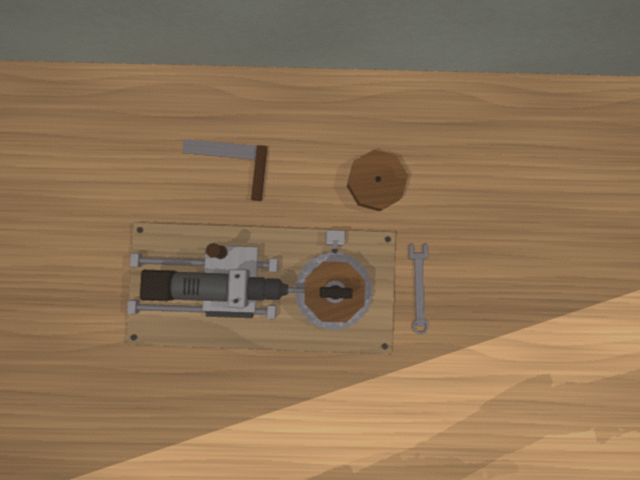

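The scene view shows the knob at about (278,221) and the handle at (371,175). The top view has the knob at (336,293), the handle head at (214,250), and the board corners near (133,223), (395,231), (391,352) and (126,342).

```bash
cat > h.py <<'E'
import numpy as np, cv2
from bench import robot, optics
def ray(f,u,v):
    d=np.array([(u-f["cx"])/f["fx"],-(v-f["cy"])/f["fy"],-1.0]); E=np.array(f["extrinsics"])
    return E[:3,3],E[:3,:3]@d
def onz(f,u,v,z):
    o,d=ray(f,u,v); return o+d*(z-o[2])/d[2]
def proj(f,p):
    E=np.array(f["extrinsics"]); c=E[:3,:3].T@(np.asarray(p,float)-E[:3,3]); return f["cx"]-f["fx"]*c[0]/c[2], f["cy"]+f["fy"]*c[1]/c[2]
def tri(a,b):
    A=np.zeros((3,3));r=np.zeros(3)
    for o,d in (a,b):
        d=d/np.linalg.norm(d);P=np.eye(3)-np.outer(d,d);A+=P;r+=P@o
    p=np.linalg.solve(A,r)
    return p
def blobs(m,minA=40):
    n,l,s,c=cv2.connectedComponentsWithStats(m.astype(np.uint8))
    return [(s[i].tolist(),c[i].round(1).tolist(),i) for i in range(1,n) if s[i,4]>=minA],l
E
python3 - <<'E'
from h import *
f=optics.grab_frame("top");s=optics.grab_frame("scene")
for n,g in(("top",f),("scene",s)):
    im=g["image"].astype(int); m=(im.max(2)<45)
    print(n,"dark",[b[:2] for b in blobs(m,10)[0]])
c=f["image"][210:360,120:400,::-1]; cv2.imwrite("pics/tz.png",cv2.resize(c,None,fx=2.8,fy=2.8,interpolation=cv2.INTER_CUBIC))
c=s["image"][110:300,230:440,::-1]; cv2.imwrite("pics/sz.png",cv2.resize(c,None,fx=3,fy=3,interpolation=cv2.INTER_CUBIC))
E
```

```text
top dark [([143, 271, 32, 29, 112], [165.5, 281.1]), ([321, 286, 23, 4, 40], [332.5, 288.0])]
scene dark [([355, 117, 31, 39, 632], [371.9, 133.0]), ([312, 189, 22, 21, 73], [324.4, 199.0]), ([264, 206, 25, 31, 442], [276.5, 221.7]), ([353, 339, 4, 3, 10], [354.8, 340.0])]
```

View pics/tz.png

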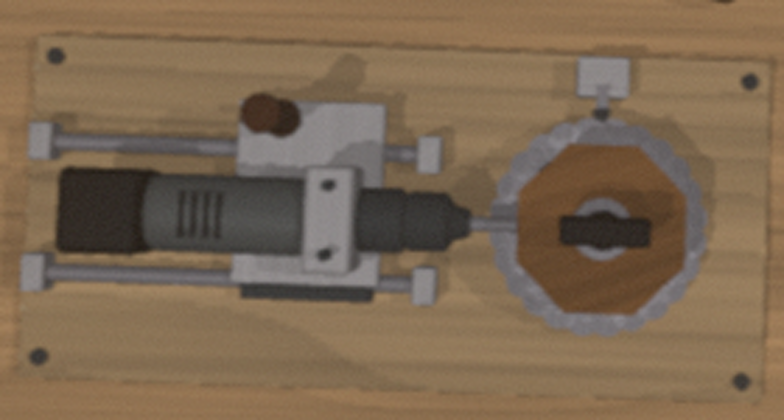

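View pics/sz.png

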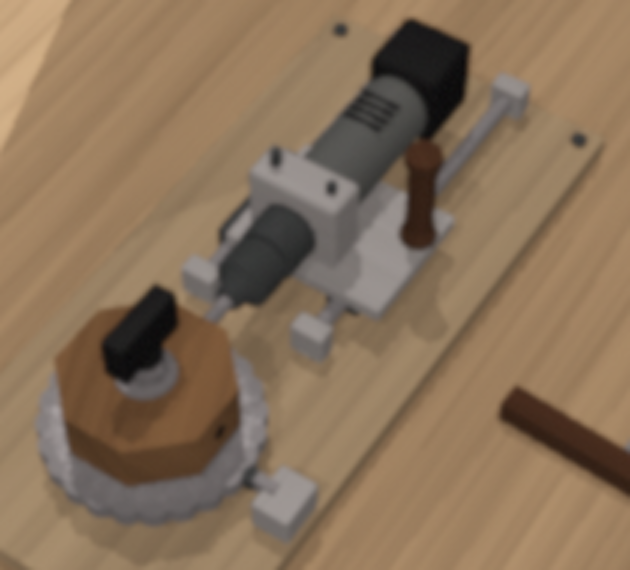

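Run:
```python
from h import *
f=optics.grab_frame("top");s=optics.grab_frame("scene")
T=lambda u,v:(u/2.8+120-.3,v/2.8+210-.3)
S=lambda u,v:(u/3+230-.3,v/3+110-.3)
sc=[onz(f,*T(*p),18) for p in [(56,56),(750,82),(741,382),(38,356)]]
ss=[onz(s,*S(*p),18) for p in [(578,139),(340,30)]]
print("screws top",np.round(sc,1)); print("scene",np.round(ss,1))
d=sc[0]+sc[3]-sc[1]-sc[2]; yaw=np.arctan2(-d[0],d[1]); print("yaw deg",np.degrees(yaw))
R=np.array([[np.cos(yaw),-np.sin(yaw)],[np.sin(yaw),np.cos(yaw)]])
k=onz(f,*T(605,232),152)
# knob top centre, scene: top face corners approx
print("knob top",k, "scene", onz(s,*S(137,325),152))
print("handle top",onz(f,*T(262,112),136),"scene",onz(s,*S(424,155),136), "foot top", onz(f,*T(287,118),50),"scene foot",onz(s,*S(418,238),50))
m=np.mean(sc,0)[:2]; print("board centre",m,"origin from board",m-R@[0,140])
org=k[:2]
for n,p in(("handle",onz(f,*T(262,112),136)),("h2",onz(s,*S(424,155),136))): print(n,"in jig",R.T@(p[:2]-org))
# wheel mask? blank centre
print("blank c",onz(f,*T(602,230),94))
```

```text
screws top [[ 649.2  256.8   18. ]
 [ 641.1 -233.    18. ]
 [ 431.1 -229.3   18. ]
 [ 439.5  260.8   18. ]]
scene [[649.1 257.7  18. ]
 [440.  260.   18. ]]
yaw deg -0.9645069281443558
knob top [ 538.2910077  -125.83802832  152.        ] scene [ 542.47306774 -132.1717522   152.        ]
handle top [607.93741921  88.73390925 136.        ] scene [610.23080072  87.4890554  136.        ] foot top [607.68866013  87.55085572  50.        ] scene foot [609.80637398  89.17494449  50.        ]
board centre [540.2395017   13.83622521] origin from board [ 537.88287799 -126.14393883]
handle in jig [ 66.02464852 215.71389574]
h2 in jig [ 68.33865975 214.50782282]
blank c [ 537.46289528 -126.70214276   94.        ]
```

Both views agree: the origin is at about (538,-126), yaw is -1.0°, and the handle is at (608.5,88). The knob sits on the spindle axis worked out from the board. First I turn the tool into line with the jig and rise slightly.

```bash
cat > st.py <<'E'
from h import *
from scipy.spatial.transform import Rotation as Ro
import sys
def state():
    o=robot.get_obs(); q=o["tcp_rot"]; R=Ro.from_quat([q[1],q[2],q[3],q[0]]).as_matrix(); return o,R
if __name__=="__main__":
    o,R=state()
    print("t",round(o["time_s"],2),"p",o["tcp_pos"].round(1),"yawx",np.degrees(np.arctan2(R[1,0],R[0,0])).round(2),"tz",R[:,2].round(3),"F",o["force"].round(1),"M",o["wrist_torque"].round(2),"op",round(o["opening"],1),"j",o["joint_pos"].round(2))
    if len(sys.argv)>3:
        d=R.T@(np.array(list(map(float,sys.argv[1:4])))-o["tcp_pos"]); print("tool delta",d.round(1))
E
python3 -m inch '[[[0,0,-5],6,1],[[0,0,-5],6,1],[[0,0,-5],6,1],[[0,0,0],0,1]]'; python3 st.py 608.5 88 250
```

```text
time_s: 0.63
tcp_pos: [195.9, -618.9, 245.6]
tcp_rot: [-0.001, 1.0, -0.01, -0.0]
force: [0.3, -0.2, 0.3]
opening: 85.2
t 0.63 p [ 195.9 -618.9  245.6] yawx -1.2 tz [-0.001  0.002 -1.   ] F [ 0.3 -0.2  0.3] M [-0.03  0.01  0.02] op 85.2 j [ 1.15  0.52  0.07  1.53 -0.04  1.1  -0.37]
tool delta [ 397.7 -715.4   -2.9]
```

```bash
python3 -m inch '[[[10,-18,0],0,1],[[20,-36,0],0,1],[[20,-36,0],0,1],[[20,-36,0],0,1],[[20,-36,0],0,1],[[20,-36,0],0,1],[[20,-36,0],0,1],[[20,-36,0],0,1],[[20,-36,0],0,1],[[20,-36,0],0,1],[[20,-36,0],0,1],[[20,-36,0],0,1],[[20,-36,0],0,1],[[20,-36,0],0,1],[[20,-36,0],0,1],[[20,-36,0],0,1],[[20,-36,0],0,1]]'; python3 st.py 608.5 88 250
```

```text
time_s: 2.05
tcp_pos: [521.9, -22.1, 240.0]
tcp_rot: [0.005, 1.0, 0.011, -0.001]
force: [0.6, -0.7, 0.1]
opening: 85.5
t 2.05 p [521.9 -22.1 240. ] yawx 1.32 tz [-0.002 -0.01  -1.   ] F [ 0.6 -0.7  0.1] M [-0.04 -0.01 -0.01] op 85.5 j [ 0.17  0.32 -0.26  1.85  0.11  0.98 -1.69]
tool delta [  89.  -108.   -11.2]
```

```bash
python3 -m inch '[[[18,-22,0],0.5,1],[[18,-22,0],0.5,1],[[18,-22,0],0.5,1],[[18,-22,0],0.5,1],[[9,-11,0],0,1],[[0,0,0],0,1]]'; python3 st.py 608.5 88 160
```

```text
time_s: 2.55
tcp_pos: [606.0, 96.2, 237.9]
tcp_rot: [0.002, 1.0, 0.011, 0.0]
force: [1.4, 0.0, 0.4]
opening: 85.3
t 2.55 p [606.   96.2 237.9] yawx 1.26 tz [ 0.001 -0.004 -1.   ] F [1.4 0.  0.4] M [-0.03 -0.01 -0.02] op 85.3 j [-0.03  0.48 -0.28  1.62  0.15  1.06 -1.9 ]
tool delta [ 2.3  8.  78. ]
```

```bash
python3 -m inch '[[[2.5,4,10],1,1],[[0,4,20],1.2,1],[[0,0,20],0,1],[[0,0,20],0,1],[[0,0,5],0,1],[[0,0,0],0,1]]'; python3 st.py 608.5 88 91
python3 - <<'E'
from h import *
for n in("top","scene"):
    f=optics.grab_frame(n); u,v=map(int,proj(f,(608,88,110))); c=f["image"][v-90:v+90,u-120:u+120,::-1]; cv2.imwrite(f"pics/{n}1.png",cv2.resize(c,None,fx=2.5,fy=2.5))
E
```

```text
time_s: 3.05
tcp_pos: [607.1, 80.7, 157.4]
tcp_rot: [0.004, 1.0, -0.008, -0.0]
force: [-0.8, -0.3, 0.4]
opening: 85.5
t 3.05 p [607.1  80.7 157.4] yawx -0.88 tz [-0.    -0.007 -1.   ] F [-0.8 -0.3  0.4] M [ 0.01 -0.03  0.03] op 85.5 j [-0.03  0.57 -0.25  1.69  0.18  0.9  -1.94]
tool delta [ 1.3 -7.8 66.4]
```

View pics/scene1.png

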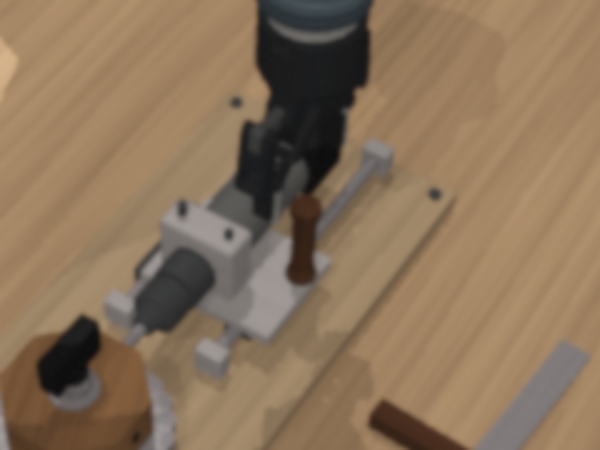

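View pics/top1.png

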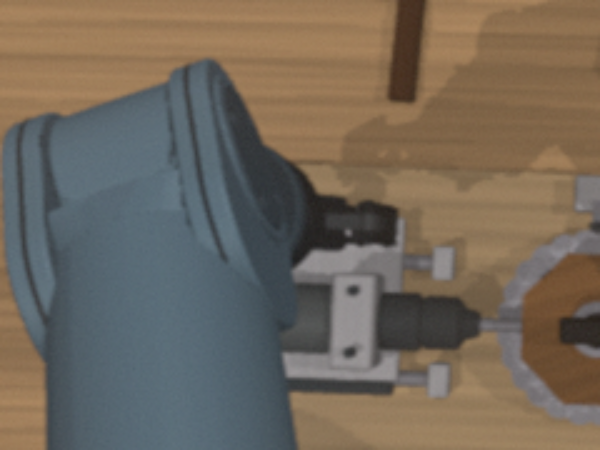

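The scene view shows the open fingers above and behind the handle, whose head is at about crop (305,205). I'll project the expected finger tips and the handle to check this.

Run:
```python
from h import *
for n in("top","scene"):
    f=optics.grab_frame(n); u0,v0=map(int,proj(f,(608,88,110)))
    for p in [(607,33,170),(607,130,170),(608.5,88,136)]:
        u,v=proj(f,p); print(n,p,round((u-u0+120)*2.5),round((v-v0+90)*2.5))
```

```text
top (607, 33, 170) 367 225
top (607, 130, 170) 222 222
top (608.5, 88, 136) 294 223
scene (607, 33, 170) 266 220
scene (607, 130, 170) 332 140
scene (608.5, 88, 136) 303 205
```

```bash
python3 -m inch '[[[1.5,-4,0],0,1],[[0,-4,8],0,1],[[0,0,15],0,1],[[0,0,15],0,1],[[0,0,15],0,1],[[0,0,10],0,1],[[0,0,3],0,1],[[0,0,0],0,1]]'; python3 st.py 608.5 88 91
```

```text
time_s: 3.92
tcp_pos: [616.4, 95.6, 96.3]
tcp_rot: [0.001, 1.0, -0.006, 0.009]
force: [0.2, 0.3, 0.5]
opening: 85.2
t 3.92 p [616.4  95.6  96.3] yawx -0.65 tz [ 0.017 -0.001 -1.   ] F [0.2 0.3 0.5] M [0.03 0.05 0.06] op 85.2 j [-0.06  0.66 -0.24  1.71  0.21  0.78 -1.98]
tool delta [-7.9  7.7  5.2]
```

```bash
python3 -m inch '[[[-4,4,2],0,1],[[-2,2,2],0,1],[[0,0,0],0,1],[[0,0,0],0,1]]'; python3 st.py 608.5 88 91
```

```text
time_s: 4.25
tcp_pos: [610.9, 89.6, 93.7]
tcp_rot: [0.0, 1.0, -0.006, 0.01]
force: [1.4, 0.5, -0.3]
opening: 85.6
t 4.25 p [610.9  89.6  93.7] yawx -0.64 tz [ 0.02  -0.001 -1.   ] F [ 1.4  0.5 -0.3] M [-0.01  0.01  0.04] op 85.6 j [-0.05  0.66 -0.24  1.73  0.22  0.76 -1.98]
tool delta [-2.4  1.6  2.7]
```

```bash
python3 -m inch '[[[-2,1.5,1.5],0,0.3],[[0,0,0],0,-0.3],[[0,0,0],0,-1],[[0,0,0],0,-1],[[0,0,0],0,-1],[[0,0,0],0,-1],[[0,0,0],0,-1],[[0,0,0],0,-1]]'; python3 st.py 608.5 88 91
```

```text
time_s: 4.92
tcp_pos: [609.8, 89.4, 94.0]
tcp_rot: [-0.001, 1.0, -0.005, 0.011]
force: [-1.9, 0.1, 0.5]
opening: 23.4
t 4.92 p [609.8  89.4  94. ] yawx -0.63 tz [ 0.023  0.001 -1.   ] F [-1.9  0.1  0.5] M [0.12 0.09 0.01] op 23.4 j [-0.05  0.65 -0.24  1.73  0.22  0.76 -1.98]
tool delta [-1.3  1.4  3. ]
```

```bash
python3 -m inch '[[[0,0,0],0,-1],[[0,0,0],0,-1],[[0,-3,0],0,-1],[[0,-4,0],0,-1],[[0,-4,0],0,-1],[[0,-4,0],0,-1]]'; python3 st.py
```

```text
time_s: 5.42
tcp_pos: [609.9, 99.8, 94.0]
tcp_rot: [0.002, 1.0, -0.008, 0.011]
force: [-1.2, -2.8, 2.3]
opening: 23.6
t 5.42 p [609.9  99.8  94. ] yawx -0.87 tz [ 0.021 -0.005 -1.   ] F [-1.2 -2.8  2.3] M [-0.45  0.26  0.17] op 23.6 j [-0.07  0.65 -0.23  1.73  0.22  0.76 -2.  ]
```

Force is about 3 N, so it's sliding as expected. I'll carry on drawing it back.

```bash
python3 -m inch '[[[0,-5,0],0,-1],[[0,-6,0],0,-1],[[0,-6,0],0,-1],[[0,-6,0],0,-1],[[0,-6,0],0,-1],[[0,-6,0],0,-1],[[0,-5,0],0,-1],[[0,-3,0],0,-1],[[0,0,0],0,-1]]'; python3 st.py
```

```text
time_s: 6.17
tcp_pos: [610.7, 150.2, 94.0]
tcp_rot: [0.002, 1.0, -0.006, 0.011]
force: [-1.4, -2.0, 2.0]
opening: 23.5
t 6.17 p [610.7 150.2  94. ] yawx -0.71 tz [ 0.022 -0.004 -1.   ] F [-1.4 -2.   2. ] M [-0.33  0.08  0.05] op 23.5 j [-0.15  0.67 -0.23  1.7   0.22  0.78 -2.08]
```

```bash
python3 -m inch '[[[0,-3,0],0,-1],[[0,-3,0],0,-1],[[0,-2,0],0,-1],[[0,-2,0],0,-1],[[0,-2,0],0,-1],[[0,-2,0],0,-1]]'; python3 st.py
```

```text
time_s: 6.67
tcp_pos: [610.9, 164.0, 94.0]
tcp_rot: [0.002, 1.0, -0.007, 0.011]
force: [-1.4, -4.7, 3.2]
opening: 23.5
t 6.67 p [610.9 164.   94. ] yawx -0.8 tz [ 0.022 -0.005 -1.   ] F [-1.4 -4.7  3.2] M [-1.24  0.17  0.07] op 23.5 j [-0.18  0.68 -0.23  1.69  0.22  0.79 -2.1 ]
```

```bash
python3 -m inch '[[[0,-2,0],0,-1],[[0,-2,0],0,-1]]'; python3 st.py;  python3 -m inch '[[[0,0,0],0,-1],[[0,0,0],0,-1]]'; python3 st.py
```

```text
time_s: 6.83
tcp_pos: [610.8, 163.8, 93.9]
tcp_rot: [0.005, 1.0, -0.008, 0.01]
force: [-3.4, -7.8, 6.8]
opening: 23.4
t 6.83 p [610.8 163.8  93.9] yawx -0.93 tz [ 0.02  -0.011 -1.   ] F [-3.4 -7.8  6.8] M [-1.16  0.53  0.12] op 23.4 j [-0.18  0.68 -0.23  1.68  0.22  0.79 -2.1 ]
time_s: 7.0
tcp_pos: [610.8, 163.7, 94.0]
tcp_rot: [0.005, 1.0, -0.008, 0.01]
force: [-0.2, -3.9, 3.1]
opening: 23.7
t 7.0 p [610.8 163.7  94. ] yawx -0.96 tz [ 0.02  -0.011 -1.   ] F [-0.2 -3.9  3.1] M [-0.33  0.2   0.14] op 23.7 j [-0.18  0.68 -0.23  1.68  0.22  0.79 -2.1 ]
```

It's against the rear stop. Now release, wait and rise.

```bash
python3 -m inch '[[[0,0,0],0,-0.4],[[0,0,0],0,0],[[0,0,0],0,0.5],[[0,0,0],0,1],[[0,0,0],0,1],[[0,0,0],0,1],[[0,0,-8],0,1],[[0,0,-15],0,1],[[0,0,-20],0,1],[[0,0,-25],0,1],[[0,0,-25],0,1],[[0,0,-25],0,1],[[0,0,-25],0,1],[[0,0,0],0,1]]'; python3 st.py 538 -126 230
```

```text
time_s: 8.17
tcp_pos: [605.8, 170.3, 244.6]
tcp_rot: [0.002, 1.0, -0.006, 0.009]
force: [1.2, -0.3, 0.9]
opening: 85.1
t 8.17 p [605.8 170.3 244.6] yawx -0.69 tz [ 0.017 -0.005 -1.   ] F [ 1.2 -0.3  0.9] M [ 0.01 -0.03 -0.01] op 85.1 j [-0.16  0.49 -0.27  1.59  0.16  1.07 -2.06]
tool delta [-64.5 297.1  14.9]
```

```bash
python3 -m inch '[[[-5,25,0],0,1],[[-7,32,0],0,1],[[-7,32,0],0,1],[[-7,32,0],0,1],[[-7,32,0],0,1],[[-7,32,0],0,1],[[-7,32,0],0,1],[[-5,25,0],0,1],[[0,0,0],-7,1],[[0,0,0],-7,1],[[0,0,0],-7,1],[[0,0,0],-7,1],[[0,0,0],-7,1],[[0,0,0],-7,1],[[0,0,0],-7,1],[[0,0,0],-7,1],[[0,0,0],-7,1],[[0,0,0],-7,1],[[0,0,0],-7,1],[[0,0,0],-7,1]]'; python3 st.py 538 -126 230
python3 - <<'E'
from h import *
for n in("top","scene"):
    f=optics.grab_frame(n); cv2.imwrite(f"pics/{n}2.png",f["image"][:,:,::-1])
E
```

```text
time_s: 9.83
tcp_pos: [548.8, -79.9, 253.9]
tcp_rot: [0.012, 0.733, 0.68, 0.011]
force: [0.1, 0.5, -0.3]
opening: 85.5
t 9.83 p [548.8 -79.9 253.9] yawx 85.72 tz [ 0.032 -0.002 -0.999] F [ 0.1  0.5 -0.3] M [ 0.02  0.06 -0.03] op 85.5 j [ 0.46  0.38 -0.51  1.78  0.22  1.01 -0.2 ]
tool delta [-46.8  -8.1  23.7]
```

View pics/scene2.png

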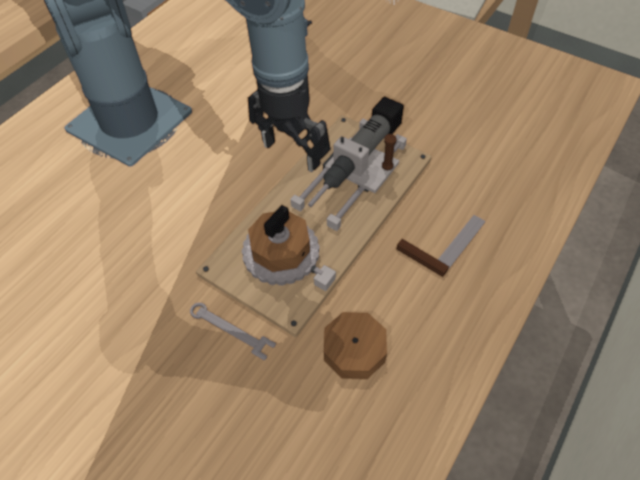

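View pics/top2.png

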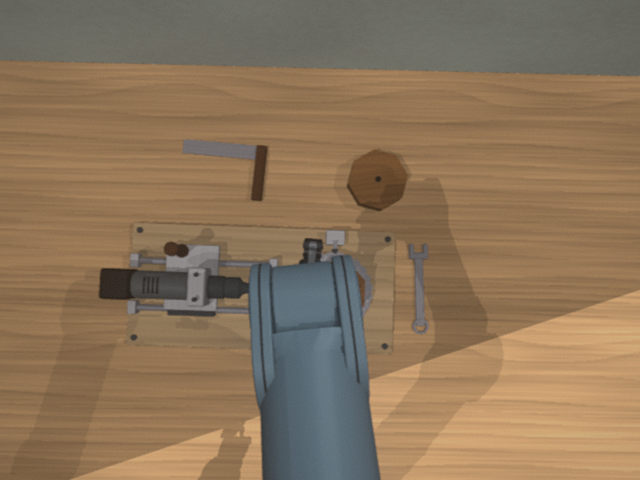

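The carriage stands fully back with the bit clear (chuck at about (240,288), bit tip well left of the wheel), and the spare blank, wrench and try square haven't moved. Next I go over the knob.

```bash
python3 -m inch '[[[-15,-3,5],-1.5,1],[[-15,-3,10],-1.5,1],[[-12,-2,10],0,1],[[-3,0,0],0,1],[[0,0,0],0,1]]'; python3 st.py 538 -126 119
```

```text
time_s: 10.35
tcp_pos: [539.4, -125.0, 228.8]
tcp_rot: [0.012, 0.722, 0.692, 0.012]
force: [1.0, -0.1, 0.5]
opening: 85.5
t 10.35 p [ 539.4 -125.   228.8] yawx 87.56 tz [ 0.034 -0.002 -0.999] F [ 1.  -0.1  0.5] M [ 0.01 -0.02  0.03] op 85.5 j [ 0.54  0.4  -0.49  1.81  0.23  0.96 -0.09]
tool delta [ -1.   -5.1 109.7]
```

```bash
python3 -m inch '[[[-1,-2,10],-1,1],[[0,-2,18],-0.4,1],[[0,-1,15],0,1],[[0,0,8],0,1],[[0,0,0],0,1],[[0,0,0],0,1]]'; python3 st.py 538 -126 119
```

```text
time_s: 10.85
tcp_pos: [537.7, -122.6, 175.8]
tcp_rot: [0.013, 0.713, 0.701, 0.013]
force: [-0.3, 0.1, 1.1]
opening: 85.1
t 10.85 p [ 537.7 -122.6  175.8] yawx 88.99 tz [ 0.038 -0.    -0.999] F [-0.3  0.1  1.1] M [-0.06  0.01  0.02] op 85.1 j [ 0.52  0.46 -0.48  1.86  0.28  0.84 -0.11]
tool delta [-3.5 -1.8 56.8]
```

```bash
python3 -m inch '[[[-2,-1,8],0,1],[[-2,-1,14],0,1],[[0,0,14],0,1],[[0,0,12],0,1],[[0,0,6],0,1],[[0,0,0],0,1],[[0,0,0],0,1]]'; python3 st.py 538 -126 119
```

```text
time_s: 11.43
tcp_pos: [541.1, -126.3, 121.5]
tcp_rot: [0.016, 0.713, 0.701, 0.015]
force: [-0.3, -0.8, -0.9]
opening: 85.5
t 11.43 p [ 541.1 -126.3  121.5] yawx 89.03 tz [ 0.045 -0.001 -0.999] F [-0.3 -0.8 -0.9] M [-0.    0.02 -0.  ] op 85.5 j [ 0.49  0.54 -0.44  1.89  0.33  0.73 -0.15]
tool delta [ 0.3 -3.2  2.4]
```

```bash
python3 -m inch '[[[0,-2.5,2],0,0.6],[[0,0,0],0,0.2],[[0,0,0],0,0]]'; python3 st.py 538 -126 119
python3 - <<'E'
from h import *
f=optics.grab_frame("scene"); u,v=map(int,proj(f,(538,-126,138))); c=f["image"][v-90:v+90,u-120:u+120,::-1]; cv2.imwrite("pics/s3.png",cv2.resize(c,None,fx=3,fy=3,interpolation=cv2.INTER_CUBIC))
E
```

```text
time_s: 11.68
tcp_pos: [539.4, -126.3, 120.6]
tcp_rot: [0.017, 0.713, 0.701, 0.016]
force: [0.3, 0.3, -0.1]
opening: 51.7
t 11.68 p [ 539.4 -126.3  120.6] yawx 89.04 tz [ 0.047 -0.002 -0.999] F [ 0.3  0.3 -0.1] M [-0.01  0.03  0.01] op 51.7 j [ 0.49  0.54 -0.44  1.9   0.33  0.72 -0.15]
tool delta [ 0.3 -1.5  1.5]
```

View pics/s3.png

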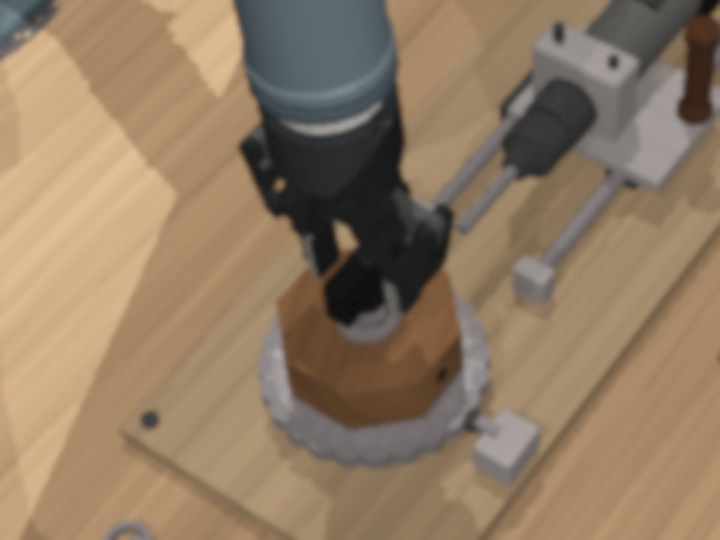

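The knob, at crop (355,290), sits between the two fingers at about (320,260) and (415,270). The bit is well clear. Now I close on it.

```bash
python3 -m inch '[[[0,-0.7,0],0,-0.4],[[0,0,0],0,-1],[[0,0,0],0,-1],[[0,0,0],0,-1],[[0,0,0],0,-1],[[0,0,0],0,-1],[[0,0,0],0,-1],[[0,0,0],0,-1]]'; python3 st.py 538 -126 119
```

```text
time_s: 12.4
tcp_pos: [540.2, -126.5, 122.4]
tcp_rot: [0.017, 0.713, 0.701, 0.016]
force: [4.9, -0.8, -1.3]
opening: 17.4
t 12.4 p [ 540.2 -126.5  122.4] yawx 89.05 tz [ 0.046 -0.002 -0.999] F [ 4.9 -0.8 -1.3] M [-0.26  1.16  0.05] op 17.4 j [ 0.49  0.54 -0.44  1.9   0.33  0.73 -0.15]
tool delta [ 0.5 -2.4  3.3]
```

```bash
python3 -m inch '[[[0,0,0],2,-1],[[0,0,0],3,-1],[[0,0,0],3,-1]]'; python3 st.py
```

```text
time_s: 12.65
tcp_pos: [540.3, -126.5, 122.5]
tcp_rot: [0.016, 0.76, 0.649, 0.016]
force: [4.7, 1.7, -0.9]
opening: 17.8
t 12.65 p [ 540.3 -126.5  122.5] yawx 80.99 tz [ 0.045 -0.003 -0.999] F [ 4.7  1.7 -0.9] M [0.07 1.12 0.1 ] op 17.8 j [ 0.47  0.54 -0.41  1.9   0.31  0.72 -0.27]
```

```bash
python3 -m inch '[[[0,0,0],3,-1],[[0,0,0],2.5,-1],[[0,0,0],1.4,-1],[[0,0,0],0,-1],[[0,0,0],0,-1]]'; python3 st.py
```

```text
time_s: 13.07
tcp_pos: [540.3, -126.6, 122.4]
tcp_rot: [0.014, 0.8, 0.6, 0.017]
force: [4.3, 1.7, -0.6]
opening: 17.3
t 13.07 p [ 540.3 -126.6  122.4] yawx 73.72 tz [ 0.044 -0.003 -0.999] F [ 4.3  1.7 -0.6] M [0.33 1.13 0.07] op 17.3 j [ 0.44  0.53 -0.38  1.9   0.28  0.72 -0.38]
```

First stop by angle (15.3°). I let it settle and check that the knob really turned.

```bash
python3 -m inch '[[[0,0,0],0,-1],[[0,0,0],0,-1],[[0,0,0],0,-1],[[0,0,0],0,-1],[[0,0,0],0,-1],[[0,0,0],0,-1],[[0,0,0],0,-1],[[0,0,0],0,-1]]'; python3 st.py
python3 - <<'E'
from h import *
f=optics.grab_frame("scene"); u,v=map(int,proj(f,(538,-126,138))); c=f["image"][v-90:v+90,u-120:u+120,::-1]; cv2.imwrite("pics/s4.png",cv2.resize(c,None,fx=3,fy=3,interpolation=cv2.INTER_CUBIC))
E
```

```text
time_s: 13.73
tcp_pos: [540.3, -126.5, 122.4]
tcp_rot: [0.014, 0.799, 0.601, 0.016]
force: [5.3, 1.9, -2.4]
opening: 17.3
t 13.73 p [ 540.3 -126.5  122.4] yawx 73.91 tz [ 0.043 -0.003 -0.999] F [ 5.3  1.9 -2.4] M [0.3  1.12 0.03] op 17.3 j [ 0.44  0.53 -0.38  1.9   0.28  0.72 -0.37]
```

View pics/s4.png

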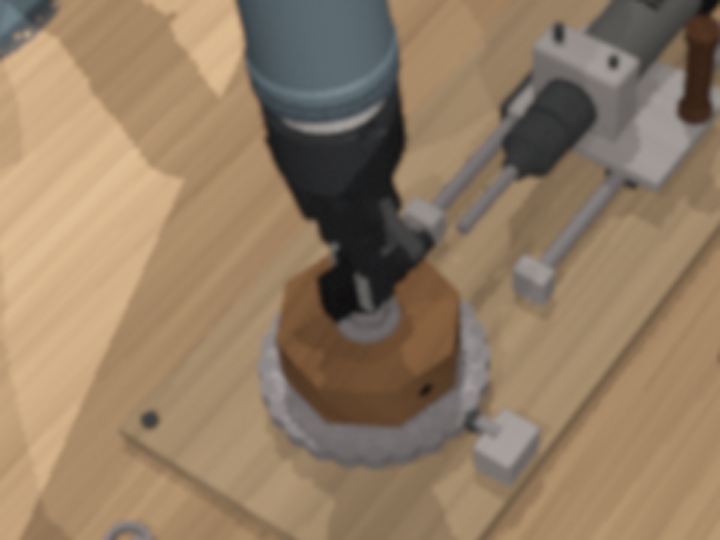

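The blank has turned clockwise: its hole went from crop (443,373) to (426,390). Second click next.

```bash
python3 -m inch '[[[0,0,0],2,-1],[[0,0,0],3,-1],[[0,0,0],3,-1],[[0,0,0],3,-1],[[0,0,0],2.5,-1],[[0,0,0],1.3,-1],[[0,0,0],0,-1],[[0,0,0],0,-1],[[0,0,0],0,-1]]'; python3 st.py; python3 -m inch '[[[0,0,0],0,-1],[[0,0,0],0,-1],[[0,0,0],0,-1],[[0,0,0],0,-1],[[0,0,0],0,-1],[[0,0,0],0,-1],[[0,0,0],0,-1],[[0,0,0],0,-1]]'; python3 st.py
```

```text
time_s: 14.53
tcp_pos: [540.8, -126.2, 122.6]
tcp_rot: [0.012, 0.872, 0.489, 0.019]
force: [2.8, 0.1, -1.1]
opening: 17.2
t 14.53 p [ 540.8 -126.2  122.6] yawx 58.65 tz [ 0.046 -0.002 -0.999] F [ 2.8  0.1 -1.1] M [0.32 0.71 0.08] op 17.2 j [ 0.39  0.52 -0.31  1.9   0.23  0.71 -0.6 ]
time_s: 15.2
tcp_pos: [540.8, -126.2, 122.6]
tcp_rot: [0.012, 0.871, 0.49, 0.02]
force: [3.8, -0.5, -0.9]
opening: 17.2
t 15.2 p [ 540.8 -126.2  122.6] yawx 58.72 tz [ 0.046 -0.002 -0.999] F [ 3.8 -0.5 -0.9] M [0.4  0.74 0.04] op 17.2 j [ 0.39  0.52 -0.31  1.9   0.23  0.71 -0.59]
```

Second stop at 30.3°. Third click.

```bash
python3 -m inch '[[[0,0,0],2,-1],[[0,0,0],3,-1],[[0,0,0],3,-1],[[0,0,0],3,-1],[[0,0,0],2.2,-1],[[0,0,0],1.2,-1],[[0,0,0],0,-1],[[0,0,0],0,-1],[[0,0,0],0,-1]]'; python3 st.py; python3 -m inch '[[[0,0,0],0,-1],[[0,0,0],0,-1],[[0,0,0],0,-1],[[0,0,0],0,-1],[[0,0,0],0,-1],[[0,0,0],0,-1],[[0,0,0],0,-1],[[0,0,0],0,-1]]'; python3 st.py
python3 - <<'E'
from h import *
f=optics.grab_frame("scene"); u,v=map(int,proj(f,(538,-126,138))); c=f["image"][v-90:v+90,u-120:u+120,::-1]; cv2.imwrite("pics/s5.png",cv2.resize(c,None,fx=3,fy=3,interpolation=cv2.INTER_CUBIC))
E
```

```text
time_s: 15.95
tcp_pos: [541.0, -126.4, 122.6]
tcp_rot: [0.01, 0.927, 0.374, 0.021]
force: [3.0, -1.7, -1.2]
opening: 16.8
t 15.95 p [ 541.  -126.4  122.6] yawx 43.99 tz [ 0.046 -0.003 -0.999] F [ 3.  -1.7 -1.2] M [0.54 0.62 0.05] op 16.8 j [ 0.34  0.51 -0.25  1.9   0.18  0.7  -0.81]
time_s: 16.62
tcp_pos: [541.0, -126.3, 122.6]
tcp_rot: [0.01, 0.927, 0.375, 0.021]
force: [2.6, -0.4, -1.5]
opening: 17.4
t 16.62 p [ 541.  -126.3  122.6] yawx 44.05 tz [ 0.047 -0.002 -0.999] F [ 2.6 -0.4 -1.5] M [0.5  0.61 0.05] op 17.4 j [ 0.35  0.51 -0.25  1.9   0.18  0.7  -0.81]
```

View pics/s5.png

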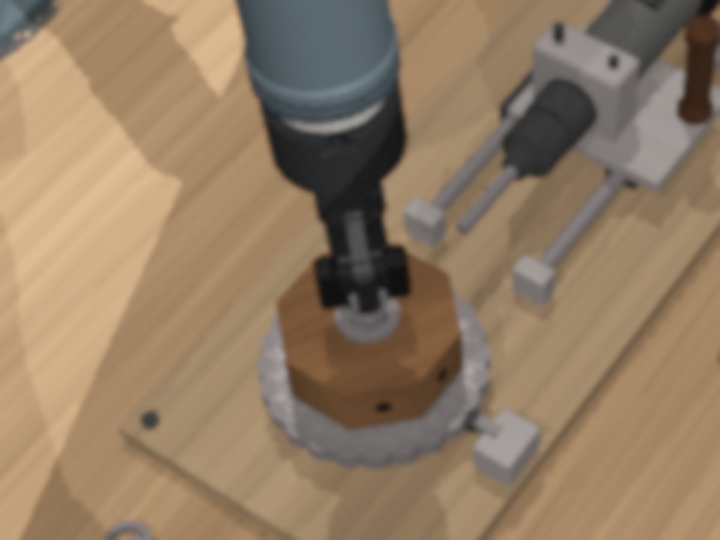

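The blank shows the same outline as at the start. The first hole is now at crop (383,407), and a further hole sits at (443,375), where the first one was. That is one full face, 45.0° by the tool, and the knob is held.

Run:
```python
from h import *
from bench import sign_off
f=optics.grab_frame("scene"); cv2.imwrite("pics/end.png",f["image"][:,:,::-1]); print(sign_off())
```

```text
the job is handed in; nothing more can be done
None
```

View pics/end.png

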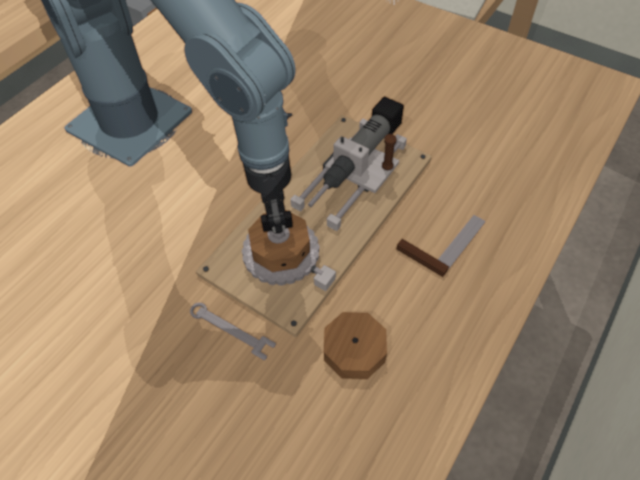

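I drew the carriage back about 74 mm to its rear stop, where the force rose to about 11 N, and left it there with the bit well clear. Then I gripped the knob and turned it clockwise one click at a time, settling over 0.6 s in each stop. The job is handed in with the knob still held in the third stop.

- **Turn:** the tool turned 15.1°, 30.3° and 45.0° at the three stops. The last pictures show the blank one face round, with the next hole where the earlier one stood.
- **Grip and forces:** the jaw opening was 17.4 mm on the 18 mm bar. The forces read between moves stayed under 12 N, and the clock stood at about 16.6 s of the 64 s allowed.
- **Spare blank, wrench and try square:** they look unmoved in the final picture.
- **Off nominal:** the gripper leaned about 2.7° while holding the knob. It gripped about 3 mm higher than planned and 2 to 3 mm off the measured axis.
- **Checked by tool angle only:** I took no picture at the second stop.

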